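Tug-test a snapped-in relay, then shut its case

ROBOT

A 6-joint arm with a two-finger parallel gripper is mounted at the origin on a cart in front of the work surface, level with it; the furniture and walls round the work are solid. World frame = base frame: x ahead of the robot, y to its left, z up, the work surface at z = 0. Lengths are in m, angles in rad, forces in N, time in s.
With the tool pointing down it reaches from about 0.35 to 0.85 m from the base axis. Payload 8.1 kg.
Tool frame: the origin (TCP) lies midway between the tips of the shut fingers; the grasp point (between the pads) lies robot.grip_depth behind it (robot.grip_depth is the distance from the TCP to the grasp point, in m); z points along the fingers, y is the line along which they close (so a half turn about z gives the same grasp; the last joint's range is limited). The gripper opens to 93 mm and grips with 3 to 60 N. Pads are 15 mm wide; open, the fingers measure 128 mm over their backs; the gripper's body (75 mm by 188 mm) begins 65 mm behind the grasp point.
Start: joints at [-1.418, 0.13, 1.488, -0, 1.523, -0.085], TCP at [0.141, -0.583, 0.219] pointing down, gripper open.
Joint ranges: [-2.96, 2.96], [-0.89, 2.26], [0.02, 2.5], [-1.34, 4.48], [0, 2.73], [-2.66, 2.66]. Speed limits (rad/s): [2.39, 2.39, 2.79, 3.14, 3.14, 3.14].

INTERFACE

Orientations are given as a rotation vector (axis times angle).
In Python, from plant import robot gives the robot as it stands.
- The arm moves only by the tool carry_out, never from a script. Its argument "rows" is a list of rows, each a list of 6 numbers: the shift along the tool's x, y, z in m, then the turn, a rotation vector about the tool's x, y, z in degrees. A call has 1 to 12 rows; each row is the pose to reach, as a shift and turn from the pose commanded when the call began, along the tool's axes at that moment; what a row does not reach only later rows make up. A row lasts 1/8 s, in which the tool goes at most 62.5 mm and 10.7 degrees, less where a joint would pass 70% of its speed; a pose out of reach is approached as far as the arm can. A call with a gripper value outside its range is refused whole. "jaw" is the closure in counts, from 0 (fully open) to 255 (shut), set as the call begins (left out, the last holds). The fingers move at their own pace and stop on an object; "force" is the grip in N (left out, the last holds). Time passes only in rows, so rows that repeat a pose let the fingers close. It gives the time, the measured TCP pose, the force, the opening and the grip force at its end, in the units of the state.
- robot.read_state(): the state, without advancing time (a new reading comes with each control period).
- robot.read_camera(name): name is "scene" or "side" or "wrist"; returns the picture (384x512x3 uint8, red, green, blue); there is no depth.
- robot.camera_model(name): a dict with "fx", "fy", "cx", "cy" (pixels), "R" (3x3) and "t" (3): a world point X has camera coordinates R X + t; the wrist camera has in their place "mount" (4x4, takes a point from camera to tool coordinates, whose origin is the TCP and whose axes are the flange's). Camera axes: x right, y down, z forward; pixel columns grow to the right and rows downward; lengths in m; the calibration is good to about 2 mm. A picture is of the moment at which its call begins: read the wrist's pose just before it. camera_model takes no time and is no camera call.
- robot.close_job(): hands the job in; it is judged then, once.
Trained networks look in the newest picture that a camera, given by its name, has taken for a name from the list of things; names that differ only in an ending like _2 or _b are one class to them, and where a whole thing is asked for, a point or a joint stands for the part that bears it (a point fixed in the world has none). Each returns a list of dicts, best first, with "conf" (0 to 1); they miss things now and then, are a little off and sometimes report something else, mostly with a low value. They report only what shows in the picture. A call takes as long as a camera call.
- robot.outline_of(camera, target): "pixels" (384x512 bool, what is visible of it) and "pixel" ([column, row] in pixels, amid what is visible of it).
The state is a dict: "t": time; "q": joint angles; "dq": joint speeds; "joint_torque": joint torques, N m; "tool_pos": TCP position; "orientation": TCP orientation; "force": force on the tool from outside, world axes, zero at the start; "wrist_torque": the same for the moment, N m; "opening": finger opening in m; "gripper_force": force on a finger pad.
Only numpy, scipy, OpenCV 4.12 (cv2) and the standard library are available. Lean on these libraries where they do the work, as an engineer would, in place of code of your own. Each camera call takes 0.05 s, during which the arm holds its last target. There are 200 camera calls.

TASK

Make sure the relay in the open case is properly retained: take hold of it and tug it straight up, socket and all, with about 10 N so that the pointer stands between the two marks on the gauge post, hold it there for about a second without ever pulling past the upper mark, and let it back down gently until the socket rests again (do not let it snap back). Then swing the case's hinged cover fully shut, and leave the loose things around the case where they are.

Things in the scene. Friction and masses are not known exactly. Their poses are not given: they have to be found in the camera images.
- case: Fixed grey metal case, open-topped, 170 x 170 x 70 mm high, walls and floor 4 mm; two cable glands stick out 17 mm from its +y wall. Origin: centre of its underside on the worktop; z up. The cover is hinged along the rim on its +x side (x = +85 mm) and shuts towards -x. Inside: the relay in its sprung socket, centred at x = -10, y = 0 mm, the gauge post and a board.
- relay_mid (a point): Middle of the relay in the case: clear-sided block, 28 mm along the case's x, 21 along its y, 36 high, snapped for good into a black socket 38 x 30 mm. Point is 17 mm below its top, 19 above its underside; at rest it is 42.5 mm above the worktop, the socket's top 23.5. Axes as the case. Best gripped across its 21 mm along the case's y: 71 mm free on each side.
- socket (a joint): Rise of the sprung socket with the relay, in m, straight up: 0 at rest, stop at 0.018. Pull needed: 1 N to start plus 1 N for every mm of rise (9 mm = 10 N). The steel pointer on the socket is at the gauge post's lower mark at 0.006 (7 N), at the upper mark at 0.012 (13 N). The spring returns it.
- cover (a joint): Angle of the cover in rad: 0 = shut on the rim, 1.57 = upright, at most 1.98; it starts open, leaning back. A stiff hinge (about 0.19 N m) keeps it where it is left; no latch. It can be pushed over from behind, then pressed down from above.
- cover_hinge (a point): Middle of the cover's hinge line, 70.5 mm above the worktop, running along the case's y. Axes turn with the cover: a flat aluminium plate 6 mm thick and 174 mm wide (y), running from here 172 mm along its -x; outer face (top when shut, back when open) at z = +6 mm, inner face at z = 0.
- cover_edge (a point): Middle of the cover's free edge, half-way through its thickness, 172 mm from the hinge line; a tab 50 mm wide and 4 mm thick projects 14 mm farther there.
- gauge (a point): Middle of the side facing the relay of the gauge post (6 x 18 mm, its top 48 mm above the worktop, 53 mm from the relay's middle towards the case's -x), half-way between its two raised marks, which are 6 mm apart.
- board_inside: Flat circuit board fixed in the case along the hinge side, 30 x 90 mm, up to 15 mm high; stays there. Origin at the centre of its underside.
- spare_relay: Loose relay like the one in the case (28 x 21 x 36 mm), standing on the worktop outside the case; a bystander. Origin at the centre of its underside.
- pot: Round pot with a lid, 38 mm across and high; a bystander. Origin at the centre of its underside.
- battery: Block battery lying flat, 49 x 27 x 18 mm; a bystander. Origin at the centre of its underside.
- driver: Screwdriver, 189 x 23 x 24 mm, lying on the worktop; a bystander. Origin at the centre of its underside.

How it is judged:
On the way, in this order (a step that is already met when the one before it is completed fails the run):
1. the relay, held in the fingers, is pulled up with its socket between the two marks (6 to 12 mm, 7 to 13 N) for 0.6 s (value of joint socket between 0.006 and 0.012 m and contact force between the fingers and case above 1 N), for 0.6 s.
2. the socket is let back down to rest and the relay released (value of joint socket below 0.0015 m and contact force between the fingers and case below 0.2 N), for 0.2 s.
3. the cover is swung shut (value of joint cover below 0.05 rad), for 0.2 s.
At the end, for the whole second after the job is handed in: The cover is shut (within 0.05 rad, 9 mm at its free edge) and the socket with the relay is down at rest (within 1.5 mm) (value of joint cover below 0.05 rad and value of joint socket below 0.0015 m); the robot touches nothing.
It fails at once if the relay is pulled past the upper mark (more than 12.5 mm, 13.5 N) (value of joint socket above 0.0125 m).
It fails at once if the socket snaps back down (faster than 0.2 m/s) (velocity of joint socket below -0.2 m/s).
It fails at once if a bystander is moved more than 30 mm (distance of any of spare_relay, pot, battery, driver from where it was at the start of the episode above 0.03 m).
It also fails if it takes over 58 s, if anything falls off the work surface, if the arm or the gripper's body presses on something with over 40 N, if the wrist force passes 120 N, or if a joint passes its speed limit or range.

## Working session

There is one attempt and no reset: what is moved stays moved. The work goes in short steps, Python scripts to look and compute and a tool call to move; the robot and the scene stay as the last step left them, time stands still between calls to the robot, and variables do not carry over. Pictures are saved under pics/ and viewed, at most 10 in all, crops included, and the job is handed in when it is done.

Besides the shell and the picture viewer there is one more tool, called in YAML: its name, and indented under it one key for each argument. carry_out: Moves the arm, as the interface text tells. Its arguments: {"type":"object","properties":{"rows":{"type":"array"},"jaw":{"type":"number"},"force":{"type":"number"}},"required":["rows"]}

```bash
ls; mkdir -p pics
python3 - <<'E'
from plant import robot
import cv2,numpy as np
np.set_printoptions(precision=4,suppress=True)
s=robot.read_state();print(s['t'],s['tool_pos'],s['orientation'],s['opening'],s['force'],robot.grip_depth)
ims=[]
for n in['scene','side']:
    im=robot.read_camera(n);cv2.imwrite(f'pics/{n}0.png',im[:,:,::-1])
    m=robot.camera_model(n);R=np.array(m['R']);print(n,m['fx'],m['cx'],m['cy'],'pos',-R.T@m['t'],'fwd',R[2])
    for k in['case','relay_mid','cover_edge','gauge','board_inside','spare_relay','pot','battery','driver']:
        print(k,[(round(d['conf'],2),np.round(d['pixel']),int(d['pixels'].sum())) for d in robot.outline_of(n,k)[:2]])
print(robot.camera_model('wrist'))
E
```

```text
pics
0.0 [ 0.1413 -0.5825  0.2176] [-3.1176 -0.3724  0.0001] 0.09347960304463228 [-0.001   0.4866  0.4426] 0.0188
scene 365.4367572397347 260.35664125865486 194.26299838713558 pos [ 0.6598 -1.217   0.51  ] fwd [-0.1029  0.9143 -0.3918]
case [(0.56, array([245., 201.]), 6999)]
relay_mid [(0.48, array([238., 225.]), 111)]
cover_edge [(0.94, array([250., 173.]), 3704)]
gauge [(0.61, array([247., 201.]), 7065), (0.47, array([251., 173.]), 3723)]
board_inside [(0.61, array([253., 227.]), 69)]
spare_relay [(0.51, array([249., 277.]), 242)]
pot [(0.52, array([186., 267.]), 367)]
battery []
driver [(0.73, array([312., 246.]), 146), (0.47, array([247., 171.]), 3637)]
side 441.24767128959104 256.7057809676746 190.50120613391786 pos [ 0.5364 -1.1269  0.5507] fwd [ 0.0228  0.8674 -0.4972]
case [(0.8, array([235., 182.]), 12694)]
relay_mid [(0.78, array([237., 217.]), 232)]
cover_edge [(0.79, array([239., 144.]), 6616)]
gauge [(0.73, array([237., 181.]), 12366)]
board_inside [(0.68, array([230., 216.]), 168), (0.28, array([237., 182.]), 12642)]
spare_relay [(0.78, array([261., 289.]), 328), (0.55, array([234., 181.]), 12482)]
pot [(0.8, array([170., 279.]), 512), (0.75, array([234., 178.]), 12368)]
battery [(0.58, array([194., 157.]), 69)]
driver [(0.7, array([324., 241.]), 259)]
{'fx': 264.6623119146871, 'fy': 264.6623119146871, 'cx': 256.84311395452966, 'cy': 196.03993252166146, 'mount': array([[-0.0004, -0.9589, -0.2837,  0.0797],
       [ 1.    , -0.0003, -0.0004, -0.0003],
       [ 0.0003, -0.2837,  0.9589, -0.1645],
       [ 0.    ,  0.    ,  0.    ,  1.    ]])}
```

View pics/side0.png

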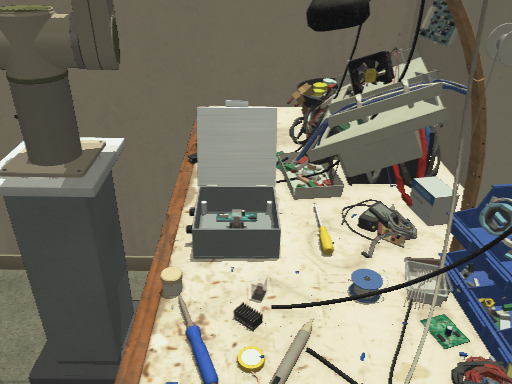

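View pics/scene0.png

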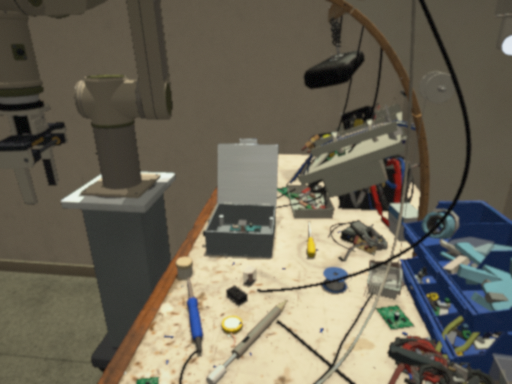

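The side view shows the open case at about (237,220) with its cover up at (237,145), hinge on the far side. The glands are on the left (190,215), the pot is at (171,282), the spare relay at (259,290) and the yellow driver at (323,235). The scene view agrees. Next I'll fit the case pose to the masks.

```bash
cat > h.py <<'E'
from plant import robot
import cv2,numpy as np
from scipy.spatial.transform import Rotation as Ro
np.set_printoptions(precision=4,suppress=True)
def cam(n,s=None):
    m=robot.camera_model(n);K=np.array([[m['fx'],0,m['cx']],[0,m['fy'],m['cy']],[0,0,1]])
    if 'R' in m:return K,np.array(m['R']),np.array(m['t'])
    T=np.eye(4);T[:3,:3]=Ro.from_rotvec(s['orientation']).as_matrix();T[:3,3]=s['tool_pos']
    W=np.linalg.inv(T@np.array(m['mount']));return K,W[:3,:3],W[:3,3]
def proj(c,X):
    K,R,t=c;p=(np.atleast_2d(X)@R.T+t)@K.T;return p[:,:2]/p[:,2:]
def ray(c,px,z):
    K,R,t=c;d=R.T@np.linalg.solve(K,[px[0],px[1],1]);o=-R.T@t;return o+d*(z-o[2])/d[2]
def c2w(p,X):
    X=np.atleast_2d(X);c,s=np.cos(p[2]),np.sin(p[2])
    return np.c_[p[0]+c*X[:,0]-s*X[:,1],p[1]+s*X[:,0]+c*X[:,1],X[:,2]]
def coverpts(a):  # outline of the plate in case frame
    P=[]
    for z in(0,.006):
        for d,y in((0,-.087),(0,.087),(.172,-.087),(.172,.087),(.186,-.025),(.186,.025)):
            P.append([.085-d*np.cos(a)+z*np.sin(a),y,.0705+d*np.sin(a)+z*np.cos(a)])
    return np.array(P)
E
python3 - <<'E'
from h import *
from scipy.optimize import minimize
box=np.array([[x,y,z] for x in(-.085,.085) for y in(-.085,.085) for z in(0,.07)])
gl=np.array([[x,.102,.04] for x in(-.05,.05)])
M={}
for n in['scene','side']:
    robot.read_camera(n);M[n]=(cam(n),robot.outline_of(n,'case')[0]['pixels'])
    for k in['spare_relay','pot','battery','driver']:
        for d in robot.outline_of(n,k)[:1]:
            print(n,k,ray(M[n][0],d['pixel'],.015),d['conf'])
    ys,xs=np.where(M[n][1]);print(n,xs.min(),xs.max(),ys.min(),ys.max())
def cost(p):
    c=0
    for cm,m in M.values():
        r=np.zeros((384,512),np.uint8)
        for S in(box,coverpts(p[3])):
            h=cv2.convexHull((proj(cm,c2w(p,S))*16).astype(np.int32))
            cv2.fillConvexPoly(r,h,1,shift=4)
        c+=1-(r.astype(bool)&m).sum()/(r.astype(bool)|m).sum()
    return c
c0=ray(M['side'][0],[237,245],0)
best=min((minimize(cost,[c0[0],c0[1]+.06+dy,np.pi/2+w,a],method='Nelder-Mead',options=dict(initial_simplex=np.array([c0[0],c0[1]+.06+dy,np.pi/2+w,a])+np.vstack([np.zeros(4),np.diag([.02,.02,.1,.15])]),maxiter=300)) for dy in(0,.04) for w in(-.15,.15) for a in(1.65,1.9)),key=lambda r:r.fun)
print(best.x,best.fun)
E
```

```text
scene spare_relay [ 0.5541 -0.5358  0.015 ] 0.72
scene pot [ 0.4079 -0.5235  0.015 ] 0.74
scene battery [ 0.5066 -0.3155  0.015 ] 0.19
scene driver [ 0.7019 -0.3803  0.015 ] 0.48
scene 231 260 225 231
side spare_relay [ 0.5632 -0.5367  0.015 ] 0.68
side battery [ 0.3917 -0.0191  0.015 ] 0.56
side driver [ 0.6942 -0.3874  0.015 ] 0.69
side 186 279 100 259
[ 0.5141 -0.35    1.5843  2.0731] 1.032869014601425
```

carry_out:
  rows:
    - [0.04, 0, -0.05, 0, 0, -8]
    - [0.1, -0.03, -0.1, 0, 0, -18]
    - [0.416, -0.187, -0.1, 0, 0, -76]
    - [0.416, -0.187, -0.1, 0, 0, -76]
    - [0.416, -0.187, -0.1, 0, 0, -76]
    - [0.416, -0.187, -0.1, 0, 0, -76]
    - [0.416, -0.187, -0.1, 0, 0, -76]
    - [0.416, -0.187, -0.1, 0, 0, -76]
    - [0.416, -0.187, -0.1, 0, 0, -76]
    - [0.416, -0.187, -0.1, 0, 0, -76]
    - [0.416, -0.187, -0.1, 0, 0, -76]
    - [0.416, -0.187, -0.1, 0, 0, -76]

```text
t: 3.1
tool_pos: [0.5007, -0.3045, 0.3187]
orientation: [2.231, 2.212, -0.0]
force: [-0.2, 0.0, -0.3]
opening: 0.0929
gripper_force: 0.0
```

Run:
```python
from h import *
s=robot.read_state();print(s['t'],s['tool_pos'],Ro.from_rotvec(s['orientation']).as_matrix(),s['q'])
cv2.imwrite('pics/w1.png',robot.read_camera('wrist')[:,:,::-1]);c=cam('wrist',s)
for k,z in[('relay_mid',.0595),('gauge',.048),('board_inside',.015),('spare_relay',.036),('pot',.038),('battery',.018),('driver',.02),('cover_edge',.1),('case',.07)]:
    for d in robot.outline_of('wrist',k)[:2]: print(k,round(d['conf'],2),np.round(d['pixel']),d['pixels'].sum(),ray(c,d['pixel'],z))
```

```text
3.1 [ 0.5007 -0.3045  0.3187] [[ 0.0088  1.      0.    ]
 [ 1.     -0.0088 -0.0002]
 [-0.0002  0.     -1.    ]] [-0.6337  0.0733  1.3687 -0.0001  1.6994 -0.6249]
relay_mid 0.72 [266. 194.] 387 [ 0.5161 -0.3471  0.0595]
gauge 0.81 [265. 168.] 16859 [ 0.5144 -0.3051  0.048 ]
gauge 0.68 [262. 195.] 431 [ 0.51   -0.3522  0.048 ]
board_inside 0.55 [264. 159.] 816 [ 0.5134 -0.295   0.015 ]
spare_relay 0.65 [264. 195.] 392 [ 0.5135 -0.3559  0.036 ]
spare_relay 0.61 [288. 277.] 193 [ 0.559  -0.5203  0.036 ]
pot 0.93 [209. 274.] 370 [ 0.4075 -0.5126  0.038 ]
battery 0.4 [287. 277.] 213 [ 0.5593 -0.534   0.018 ]
driver 0.61 [361. 202.] 713 [ 0.6925 -0.3754  0.02  ]
cover_edge 0.86 [268. 121.] 7398 [ 0.5175 -0.2291  0.1   ]
case 0.65 [268. 168.] 17012 [ 0.5193 -0.3005  0.07  ]
```

View pics/w1.png

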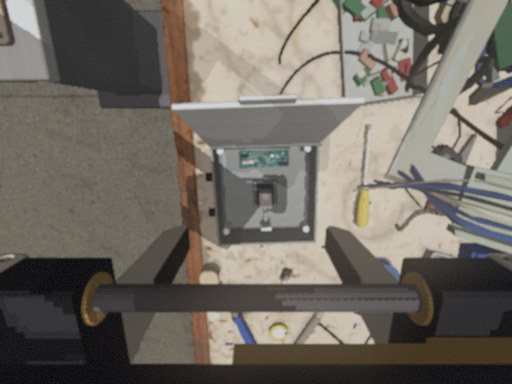

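The wrist view shows the case centred at about (265,195), with the relay at (264,194), the board at (264,158) and the cover edge at the top (268,102). The pot is at (209,275), the spare relay at (288,274) and the driver at (363,205). The relay detection matches the picture. I'll refine the pose.

Run:
```python
from h import *
from scipy.optimize import minimize
box=np.array([[x,y,z] for x in(-.085,.085) for y in(-.085,.085) for z in(0,.07)])
M={};s=robot.read_state()
for n in['wrist','side']:
    robot.read_camera(n);ms=[]
    for k in('case','gauge'):
        ms+=[d['pixels'] for d in robot.outline_of(n,k) if d['pixels'].sum()>11000]
    M[n]=(cam(n,s),ms[0])
def cost(p,names=('wrist','side')):
    c=0
    for n in names:
        cm,m=M[n];r=np.zeros((384,512),np.uint8)
        for S in(box,coverpts(p[3])):
            cv2.fillConvexPoly(r,cv2.convexHull(np.round(proj(cm,c2w(p,S))*16).astype(np.int32)),1,shift=4)
        r=r.astype(bool);c+=1-(r&m).sum()/(r|m).sum()
    return c
for names in(('wrist','side'),('wrist',),('side',)):
    x=np.array([.513,-.345,1.58,1.85])
    for _ in range(3):
        b=minimize(cost,x,args=(names,),method='Nelder-Mead',options=dict(initial_simplex=x+np.vstack([np.zeros(4),np.diag([.01,.01,.06,.1])])));x=b.x
    print(names,x,b.fun)
    if len(names)==2:X=x
im=robot.read_camera('wrist')[:,:,::-1].copy()
for S in(box,coverpts(X[3])):
    cv2.polylines(im,[cv2.convexHull(np.round(proj(M['wrist'][0],c2w(X,S))).astype(np.int32))],True,(0,0,255))
rt=c2w(X,[[-.01+a*.014,b*.0105,.0595] for a,b in((1,1),(1,-1),(-1,-1),(-1,1))])
cv2.polylines(im,[np.round(proj(M['wrist'][0],rt)).astype(np.int32)],True,(0,255,0))
rim=c2w(X,[[a*.085,b*.085,.07] for a,b in((1,1),(1,-1),(-1,-1),(-1,1))])
cv2.polylines(im,[np.round(proj(M['wrist'][0],rim)).astype(np.int32)],True,(255,255,0))
cv2.imwrite('pics/w2.png',cv2.resize(im[80:260,160:380],None,fx=3,fy=3))
```

```text
('wrist', 'side') [ 0.5145 -0.3486  1.6009  1.8438] 0.1455872780233195
('wrist',) [ 0.5127 -0.348   1.5966  1.8413] 0.0882706602536073
('side',) [ 0.5153 -0.3496  1.5944  2.0452] 0.04132994689448166
```

View pics/w2.png

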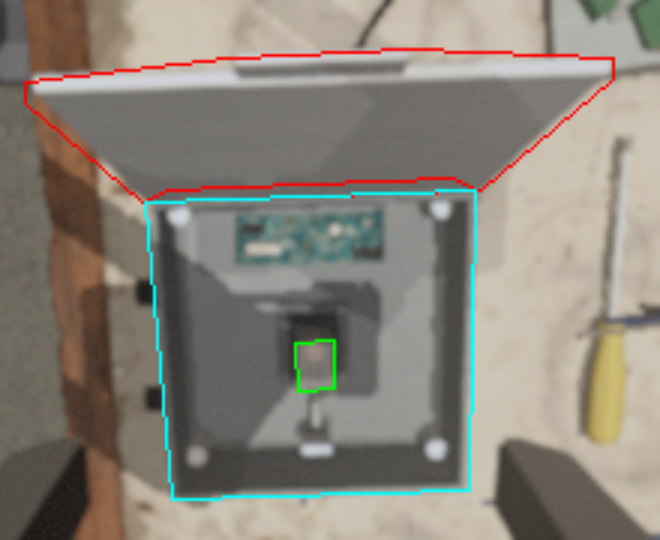

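carry_out:
  rows:
    - [-0.054, 0.014, 0.05, 0, 0, -2]
    - [-0.054, 0.014, 0.1, 0, 0, -2]
    - [-0.054, 0.014, 0.16, 0, 0, -2]
    - [-0.054, 0.014, 0.16, 0, 0, -2]
    - [-0.054, 0.014, 0.16, 0, 0, -2]

```text
t: 4.58
tool_pos: [0.5162, -0.3581, 0.1613]
orientation: [2.188, 2.251, 0.0]
force: [1.2, -0.7, 1.7]
opening: 0.0928
gripper_force: 0.0
```

Run:
```python
from h import *
s=robot.read_state();print(s['t'],s['tool_pos'],Ro.from_rotvec(s['orientation']).as_matrix()[:2,:2],s['force'])
im=robot.read_camera('wrist')[:,:,::-1].copy();c=cam('wrist',s);X=[.5137,-.3484,1.598,1.84]
for k in('relay_mid','socket'):
  for d in robot.outline_of('wrist',k)[:2]:
    ys,xs=np.where(d['pixels']);print(k,round(d['conf'],2),d['pixel'],xs.min(),xs.max(),ys.min(),ys.max(),ray(c,d['pixel'],.0595))
for z,col in((.0595,(0,255,0)),(.0235,(0,0,255))):
    a=.014 if z>.05 else .019;b=.0105 if z>.05 else .015
    q=c2w(X,[[-.01+i*a,j*b,z] for i,j in((1,1),(1,-1),(-1,-1),(-1,1))])
    cv2.polylines(im,[np.round(proj(c,q)*16).astype(np.int32)],True,col,shift=4)
cv2.imwrite('pics/w3.png',cv2.resize(im[110:310,160:360],None,fx=3,fy=3,interpolation=cv2.INTER_CUBIC))
```

```text
4.575 [ 0.5162 -0.3581  0.1613] [[-0.0285  0.9996]
 [ 0.9996  0.0285]] [ 1.2104 -0.7073  1.719 ]
relay_mid 0.85 [253.1, 192.9] 243 267 172 227 [ 0.5129 -0.3541  0.0595]
socket 0.95 [252.6, 193.4] 243 267 172 229 [ 0.5124 -0.3547  0.0595]
```

View pics/w3.png

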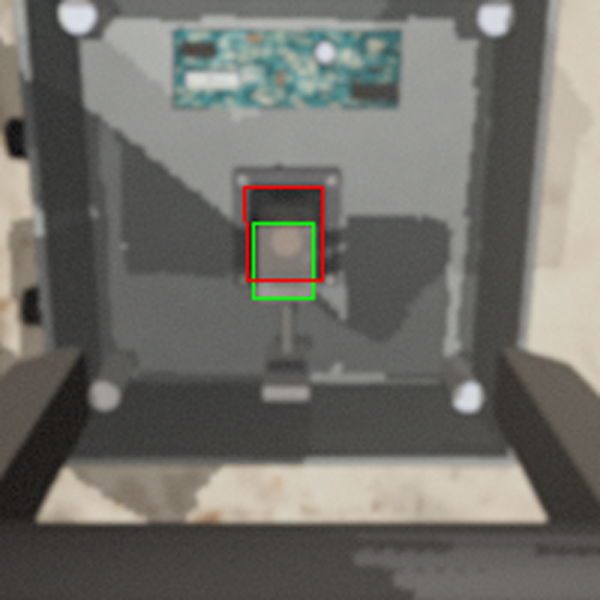

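The relay top sits at crop (286,262), within about 1 mm of the predicted outline. I'll descend.

carry_out:
  rows:
    - [0, -0.001, 0.05, 0, 0, 0]
    - [0, -0.001, 0.09, 0, 0, 0]
    - [0, -0.001, 0.115, 0, 0, 0]
    - [0, -0.001, 0.126, 0, 0, 0]
    - [0, -0.001, 0.126, 0, 0, 0]
    - [0, -0.001, 0.126, 0, 0, 0]

```text
t: 5.48
tool_pos: [0.5156, -0.3585, 0.0349]
orientation: [2.187, 2.25, 0.0]
force: [0.4, 0.3, 0.6]
opening: 0.093
gripper_force: 0.0
```

carry_out:
  rows:
    - [0, 0, 0.003, 0, 0, 0]
    - [0, 0, 0.003, 0, 0, 0]
    - [0, 0, 0.003, 0, 0, 0]
    - [0, 0, 0.003, 0, 0, 0]
    - [0, 0, 0.003, 0, 0, 0]
    - [0, 0, 0.003, 0, 0, 0]
    - [0, 0, 0.003, 0, 0, 0]
    - [0, 0, 0.003, 0, 0, 0]
  jaw: 255
  force: 40

```text
t: 6.48
tool_pos: [0.5144, -0.3575, 0.0297]
orientation: [2.19, 2.253, 0.0]
force: [0.1, -0.2, -1.2]
opening: 0.0206
gripper_force: 40.0
```

Run:
```python
from h import *
s=robot.read_state();print(s['t'],s['tool_pos'],s['force'],s['wrist_torque'],s['opening'],s['gripper_force'])
```

```text
6.475 [ 0.5144 -0.3575  0.0297] [ 0.0517 -0.158  -1.1705] [-0.0728 -0.1255 -0.0776] 0.02059003528842185 39.997397661209106
```

carry_out:
  rows:
    - [0, 0, -0.001, 0, 0, 0]
    - [0, 0, -0.002, 0, 0, 0]
    - [0, 0, -0.003, 0, 0, 0]
    - [0, 0, -0.004, 0, 0, 0]
    - [0, 0, -0.005, 0, 0, 0]
    - [0, 0, -0.005, 0, 0, 0]

```text
t: 7.22
tool_pos: [0.5144, -0.3575, 0.0346]
orientation: [2.19, 2.253, 0.0]
force: [4.9, -1.6, -6.1]
opening: 0.0206
gripper_force: 40.0
```

carry_out:
  rows:
    - [0, 0, -0.001, 0, 0, 0]
    - [0, 0, -0.002, 0, 0, 0]
    - [0, 0, -0.003, 0, 0, 0]
    - [0, 0, -0.004, 0, 0, 0]
    - [0, 0, -0.004, 0, 0, 0]
    - [0, 0, -0.004, 0, 0, 0]

```text
t: 7.98
tool_pos: [0.5144, -0.3574, 0.0381]
orientation: [2.19, 2.253, 0.0]
force: [6.4, -3.5, -9.4]
opening: 0.0205
gripper_force: 40.0
```

Run:
```python
from h import *
s=robot.read_state();print(s['t'],s['tool_pos'],s['force'],s['opening'])
im=robot.read_camera('side')[:,:,::-1];a=cv2.resize(im[180:265,185:290],None,fx=6,fy=6,interpolation=cv2.INTER_CUBIC);cv2.imwrite('pics/s4.png',a)
```

```text
7.975 [ 0.5144 -0.3574  0.0381] [ 6.3724 -3.5416 -9.4102] 0.020491987219707145
```

View pics/s4.png

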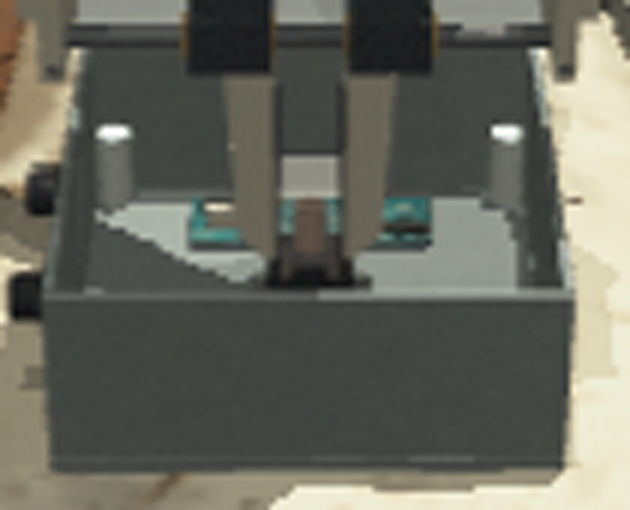

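The picture shows the relay gripped between the fingers at (310,235), with the black socket lifted along with it at (315,275). Height and force both give about 8.5 mm, so I'll hold there.

carry_out:
  rows:
    - [0, 0, 0, 0, 0, 0]
    - [0, 0, 0, 0, 0, 0]
    - [0, 0, 0, 0, 0, 0]
    - [0, 0, 0, 0, 0, 0]
    - [0, 0, 0, 0, 0, 0]
    - [0, 0, 0, 0, 0, 0]
    - [0, 0, 0, 0, 0, 0]
    - [0, 0, 0, 0, 0, 0]

```text
t: 9.02
tool_pos: [0.5144, -0.3575, 0.0381]
orientation: [2.19, 2.253, 0.0]
force: [6.1, -3.6, -9.4]
opening: 0.0206
gripper_force: 40.0
```

carry_out:
  rows:
    - [0, 0, 0.001, 0, 0, 0]
    - [0, 0, 0.002, 0, 0, 0]
    - [0, 0, 0.003, 0, 0, 0]
    - [0, 0, 0.004, 0, 0, 0]
    - [0, 0, 0.005, 0, 0, 0]
    - [0, 0, 0.006, 0, 0, 0]
    - [0, 0, 0.007, 0, 0, 0]
    - [0, 0, 0.008, 0, 0, 0]
    - [0, 0, 0.009, 0, 0, 0]
    - [0, 0, 0.009, 0, 0, 0]
    - [0, 0, 0.009, 0, 0, 0]

```text
t: 10.4
tool_pos: [0.5144, -0.3575, 0.0298]
orientation: [2.19, 2.253, 0.0]
force: [4.0, 1.4, -1.3]
opening: 0.0213
gripper_force: 40.0
```

carry_out:
  rows:
    - [0, 0, 0.0005, 0, 0, 0]
    - [0, 0, 0.001, 0, 0, 0]
    - [0, 0, 0.001, 0, 0, 0]

```text
t: 10.78
tool_pos: [0.5144, -0.3575, 0.0293]
orientation: [2.189, 2.253, 0.0]
force: [3.2, 2.9, 3.8]
opening: 0.0204
gripper_force: 40.0
```

carry_out:
  rows:
    - [0, 0, 0, 0, 0, 0]
    - [0, 0, 0, 0, 0, 0]
    - [0, 0, 0, 0, 0, 0]
    - [0, 0, 0, 0, 0, 0]
    - [0, 0, 0, 0, 0, 0]
    - [0, 0, 0, 0, 0, 0]
  jaw: 0

```text
t: 11.52
tool_pos: [0.5142, -0.3575, 0.0286]
orientation: [-2.19, -2.253, 0.0]
force: [0.4, -0.3, -0.4]
opening: 0.076
gripper_force: 0.0
```

carry_out:
  rows:
    - [0, 0, -0.03, 0, 0, 0]
    - [0, 0, -0.08, 0, 0, 0]
    - [0, 0, -0.14, 0, 0, 0]
    - [0, 0, -0.2, 0, 0, 0]
    - [0, 0, -0.25, 0, 0, 0]
    - [0, 0, -0.28, 0, 0, 0]
    - [0.05, -0.003, -0.28, 0, 0, 0]
    - [0.11, -0.006, -0.28, 0, 0, 0]
    - [0.17, -0.009, -0.28, 0, 0, 0]
    - [0.228, -0.012, -0.28, 0, 0, 0]
    - [0.228, -0.012, -0.28, 0, 0, 0]

```text
t: 12.9
tool_pos: [0.4958, -0.1264, 0.3094]
orientation: [2.184, 2.257, 0.002]
force: [0.8, -0.3, -0.5]
opening: 0.0932
gripper_force: 0.0
```

carry_out:
  rows:
    - [0, 0, 0, 0, 0, 0]
    - [0, 0, 0, 0, 0, 0]
    - [0, 0, 0, 0, 0, 0]
    - [0, 0, 0, 0, 0, 0]
    - [0, 0, 0, 0, 0, 0]
    - [0, 0, 0, 0, 0, 0]
  jaw: 255

```text
t: 13.65
tool_pos: [0.4958, -0.1301, 0.3086]
orientation: [-2.19, -2.252, 0.0]
force: [0.3, -0.1, -0.2]
opening: 0.0379
gripper_force: 0.0
```

Run:
```python
from h import *
s=robot.read_state();print(s['t'],s['tool_pos'],s['force'],s['opening'])
im=robot.read_camera('scene')[:,:,::-1];a=cv2.resize(im[60:300,120:440],None,fx=2,fy=2)
b=robot.read_camera('wrist')[:,:,::-1];a=np.hstack([cv2.resize(a,(432,324)),cv2.resize(b,(360,324))]);cv2.imwrite('pics/s5.png',a)
```

```text
13.65 [ 0.4958 -0.1301  0.3086] [ 0.3085 -0.0579 -0.2257] 0.037943689197819166
```

View pics/s5.png

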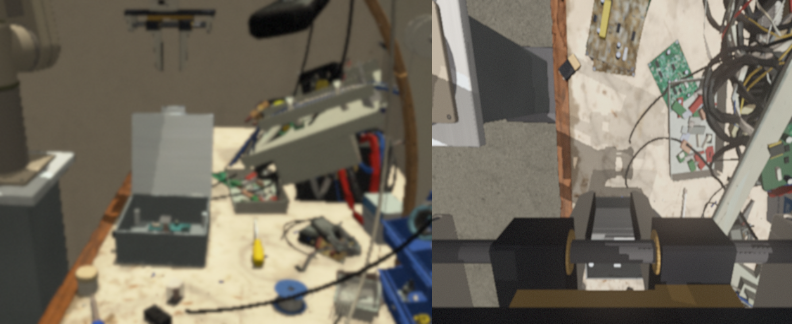

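The left half shows the gripper above and behind the open cover. The wrist half shows clear space behind it, with the battery far off at (570,67). Next I'll go down behind the cover and push it to upright.

carry_out:
  rows:
    - [0, 0, 0.05, 0, 0, 0]
    - [0, 0, 0.09, 0, 0, 0]
    - [0, 0, 0.106, 0, 0, 0]
    - [0, 0, 0.106, 0, 0, 0]
    - [-0.02, 0, 0.106, 0, 0, 0]
    - [-0.04, 0, 0.106, 0, 0, 0]
    - [-0.06, 0, 0.106, 0, 0, 0]
    - [-0.075, 0, 0.106, 0, 0, 0]
    - [-0.09, 0, 0.106, 0, 0, 0]
    - [-0.105, 0, 0.106, 0, 0, 0]
    - [-0.12, 0, 0.106, 0, 0, 0]
    - [-0.12, 0, 0.106, 0, 0, 0]

```text
t: 15.25
tool_pos: [0.499, -0.251, 0.2024]
orientation: [-2.191, -2.251, 0.001]
force: [-0.8, -0.4, -0.2]
opening: 0.0003
gripper_force: 0.0
```

carry_out:
  rows:
    - [-0.015, 0, 0.002, 0, 0, 0]
    - [-0.03, 0, 0.004, 0, 0, 0]
    - [-0.044, 0, 0.0075, 0, 0, 0]
    - [-0.058, 0, 0.013, 0, 0, 0]
    - [-0.072, 0, 0.02, 0, 0, 0]
    - [-0.084, 0, 0.0285, 0, 0, 0]
    - [-0.084, 0, 0.0285, 0, 0, 0]

```text
t: 16.12
tool_pos: [0.5007, -0.3344, 0.1726]
orientation: [-2.189, -2.25, 0.001]
force: [-0.3, 0.2, -0.1]
opening: 0.0001
gripper_force: 0.0
```

Run:
```python
from h import *
s=robot.read_state();print(s['t'],s['tool_pos'],s['force'],s['opening'])
im=robot.read_camera('scene')[:,:,::-1];a=im[60:300,120:340];b=robot.read_camera('side')[60:300,120:340,::-1]
cv2.imwrite('pics/s6.png',cv2.resize(np.hstack([a,b]),None,fx=1.8,fy=1.8))
```

```text
16.125 [ 0.5007 -0.3344  0.1726] [-0.3204  0.1671 -0.1319] 0.00012241293450486452
```

View pics/s6.png

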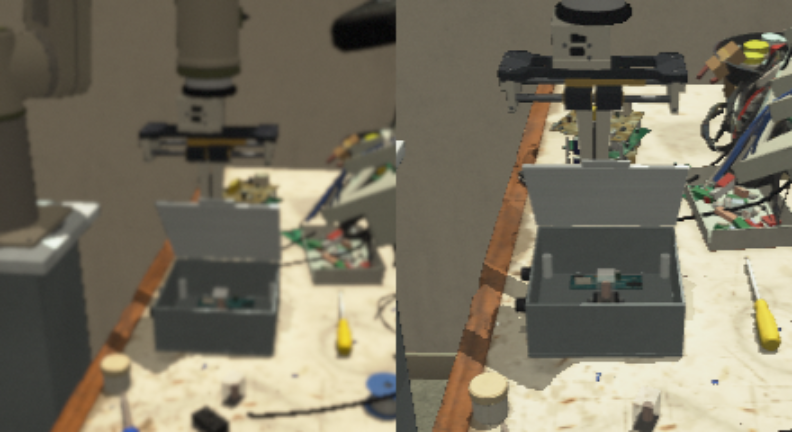

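Both halves show the cover leaning forward over the case, with the fingers behind it. I'll keep following the arc down.

carry_out:
  rows:
    - [-0.012, 0, 0.01, 0, 0, 0]
    - [-0.022, 0, 0.021, 0, 0, 0]
    - [-0.031, 0, 0.033, 0, 0, 0]
    - [-0.037, 0, 0.045, 0, 0, 0]
    - [-0.042, 0, 0.056, 0, 0, 0]
    - [-0.046, 0, 0.067, 0, 0, 0]
    - [-0.049, 0, 0.078, 0, 0, 0]
    - [-0.051, 0, 0.088, 0, 0, 0]
    - [-0.052, 0, 0.093, 0, 0, 0]
    - [-0.052, 0, 0.096, 0, 0, 0]
    - [-0.052, 0, 0.097, 0, 0, 0]

```text
t: 17.6
tool_pos: [0.5032, -0.3859, 0.0773]
orientation: [2.189, 2.253, -0.0]
force: [0.1, 0.5, 0.7]
opening: 0.0004
gripper_force: 0.2
```

carry_out:
  rows:
    - [0, 0, 0.001, 0, 0, 0]
    - [0, 0, 0.002, 0, 0, 0]
    - [0, 0, 0.002, 0, 0, 0]

```text
t: 17.98
tool_pos: [0.5033, -0.386, 0.0767]
orientation: [2.189, 2.252, -0.0]
force: [-3.2, 3.9, 8.2]
opening: 0.0007
gripper_force: 4.4
```

carry_out:
  rows:
    - [0, 0, 0, 0, 0, 0]
    - [0, 0, 0, 0, 0, 0]
    - [0, 0, -0.005, 0, 0, 0]
    - [0, 0, -0.03, 0, 0, 0]
    - [0, 0, -0.08, 0, 0, 0]
    - [0, 0, -0.13, 0, 0, 0]
    - [0, 0, -0.13, 0, 0, 0]
    - [0, 0, -0.13, 0, 0, 0]

```text
t: 18.98
tool_pos: [0.5031, -0.3858, 0.2051]
orientation: [2.189, 2.252, 0.0]
force: [0.9, 1.6, -0.9]
opening: 0.0004
gripper_force: 0.0
```

Run:
```python
from h import *
s=robot.read_state();print(s['t'],s['tool_pos'],s['force'])
b=robot.read_camera('side')[130:320,140:360,::-1]
cv2.imwrite('pics/s7.png',cv2.resize(b,None,fx=3,fy=3))
```

```text
18.975 [ 0.5031 -0.3858  0.2051] [ 0.9113  1.6087 -0.9075]
```

View pics/s7.png

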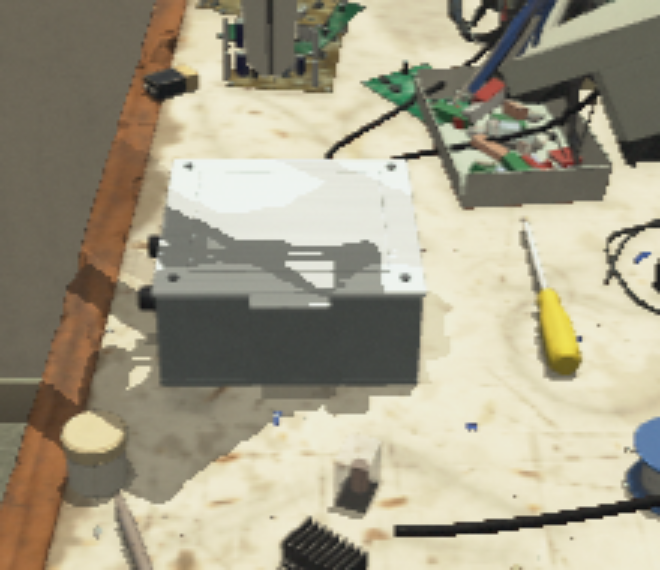

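The cover lies flat on the rim (front edge at y≈292), and the pot, spare relay, driver and battery haven't moved.

```bash
python3 -c "
from plant import robot
print(robot.close_job())"
```

```text
the job is handed in; nothing more can be done
None
```

I tugged the relay up about 8.5 mm (9.4 N), held it between the marks for about a second and lowered it back gently. The cover is shut and the loose things look unmoved in the last picture; the job is handed in, though no verdict came back.

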